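# Reload the magazine of a bench carton stapler

## Robot

A 6-joint arm with a two-finger parallel gripper is mounted at the origin on the work surface. World frame = base frame: x ahead of the robot, y to its left, z up, the work surface at z = 0. Lengths are in m, angles in rad, forces in N, time in s.
With the tool pointing down it reaches from about 0.35 to 0.775 m from the base axis. Payload 5.5 kg.
Tool frame: the origin (TCP) lies on the centre line of the jaws, within the pads' length; the fingertips stand 11 mm ahead of it and the grasp point (between the pads) lies 8 mm behind it (env.nose_length is the distance from the TCP to the fingertips, in m); x points along the fingers, z is the direction in which the jaws open and shut, and the axes are right-handed (so a half turn about x gives the same grasp; the last joint's range is limited). The gripper opens to 85 mm and grips with 20 to 120 N. Pads are 22 mm wide; open, the fingers measure 114 mm over their backs; the gripper's body (76 mm by 85 mm) begins 54 mm behind the grasp point. The pads swing forward as they close: fully open they stand 13 mm farther back than shut.
Start: joints at [-0.14, 0.313, 0.046, 1.304, 0, 1.431], TCP at [0.575, -0, 0.242] pointing down, gripper open.
Joint ranges: [-2.76, 2.76], [-0.86, 1.69], [-1.03, 1.26], [-2.2, 2.34], [-1.47, 1.5], [-3.14, 3.14]. Speed limits (rad/s): [2.57, 2.57, 3.14, 3.14, 3.14, 3.14].

## Interface

Orientations are given as a unit quaternion [w, x, y, z].
In Python, from workcell import env gives the robot as it stands. The module is installed in compiled form; this text tells all that it offers.
- The arm moves only by the tool step_arm, never from a script. Its argument "moves" is a list that holds one entry, the list of rows, each a list of 7 numbers: the turn, a rotation vector about the tool's x, y, z in rad, then the shift along the tool's x, y, z in m, then the opening, from 0 (shut) to 1 (fully open). In form: [[[rx, ry, rz, tx, ty, tz, grip], ...]]. A call has 1 to 12 rows; each row is the pose to reach, as a shift and turn from the pose measured when the call began, along the tool's axes at that moment; what a row does not reach only later rows make up. A row lasts 1/10 s, in which the tool goes at most 50 mm and 8.59 degrees, less where a joint would pass 70% of its speed; a pose out of reach is approached as far as the arm can. A call with a gripper value outside its range is refused whole. The fingers move at their own pace and stop on an object; "force" is the grip in N (left out, the last holds). Time passes only in rows, so rows that repeat a pose let the fingers close. It gives the time, the measured TCP pose, the force and the opening at its end, in the units of the state.
- env.get_state(): the state, without advancing time (a new reading comes with each control period).
- env.read_camera(name): name is "scene" or "side" or "wrist"; returns (picture, depth): 384x512x3 uint8, red, green, blue; 384x512 float32, m along the optical axis (not along the pixel's ray), 0 where there is no reading.
- env.get_calibration(name): a dict with "mtx" (3x3 intrinsics, pixels), "camera_from_world" (4x4, takes a point from world to camera coordinates); the wrist camera has in their place "T_tool_cam" (4x4, takes a point from camera to tool coordinates, whose origin is the TCP and whose axes are the tool frame's). Camera axes: x right, y down, z forward; pixel columns grow to the right and rows downward; lengths in m; the calibration is good to about 2 mm. A picture is of the moment at which its call begins: read the wrist's pose just before it. get_calibration takes no time and is no camera call.
- env.hand_in(): hands the job in, once; it reports no verdict.
Trained networks look in the newest picture that a camera, given by its name, has taken for a name from the list of things; names that differ only in an ending like _2 or _b are one class to them, and where a whole thing is asked for, a point or a joint stands for the part that bears it (a point fixed in the world has none). Each returns a list of dicts, best first, with "confidence" (0 to 1); they miss things now and then, are a little off and sometimes report something else, mostly with a low value. They report only what shows in the picture. A call takes as long as a camera call. They do not tell look-alikes from the thing itself.
- env.boxes_of(camera, thing): "uv" ([column, row] in pixels, amid what is visible of it).
- env.silhouettes(camera, thing): "mask" (384x512 bool, what is visible of it) and "uv" ([column, row] in pixels, amid what is visible of it).
The state is a dict: "clock": time; "joint_pos": joint angles; "qvel": joint speeds; "tau": joint torques, N m; "tcp_pos": TCP position; "orientation": TCP orientation; "wrist_force": force on the tool from outside, world axes, zero at the start; "ft_torque": the same for the moment, N m; "finger_gap": finger opening in m.
Only numpy, scipy, OpenCV 4.12 (cv2) and the standard library are available. Lean on these libraries where they do the work, as an engineer would, in place of code of your own. Each camera call takes 0.05 s, during which the arm holds its last target.

## Task

The bench stapler is empty: reload it. Pull its sprung pusher all the way back by the red knob and park it there with its pin dropped in the hole in the rail, then set the wide copper-coloured staple strip astride the bare rail in front of it and let go. Finally lift the pin out and ease the pusher forward by hand, never letting it snap, until it holds the strip fully home in the head; do not force the glued strip, and leave everything else on the bench where it is.

Things in the scene. Friction and masses are not known exactly. Their poses are not given: they have to be found in the camera images.
- stapler: Grey bench carton stapler, bolted down, base 300 x 110 mm. Origin: centre of the base's underside, on the bench; +x = feed direction (towards the driving head), z up. A bare steel magazine rail runs along x on its arm, x = -150 to 85 mm: 29 mm wide, centred on y = 0, top at z = 115 mm, sides free for 40 mm below that; the arm and a web under it are no wider
- feed_stop (a point): Rail top centre at the stop face inside the head (stapler x = 85, z = 115 mm), axes as the stapler's. The head is 60 mm wide, x = 65 to 135 mm, top at z = 185 mm. Its first 20 mm (x = 65 to 85) are a tunnel round the rail, 40 mm wide, roof 5.5 mm above the rail top: a strip slides in until its front end meets the stop face. A strip cannot be set down from above there
- park_hole (a point): Mouth of the parking hole on the rail top's centre line (stapler x = -115, z = 115 mm), axes as the stapler's. The hole is 9 mm long along the rail, the pin 6 mm thick with a round tip
- pusher (a joint): Travel of the dark steel pusher along the rail, m. 0 = fully forward (as it starts), grows as it is pulled back (stapler -x); hard stop at 0.142; the pin is over the parking hole at 0.135 (1.5 mm play either way). A spring drives it forward: 5 N at 0, 8 N at 0.070, 10.5 N at 0.135; let loose it snaps. Behind a 70 mm strip that is fully home it stands at 0.070
- shoe_front (a point): Centre of the pusher's front face at rail-top height, axes as the stapler's; moves with the pusher. The pusher straddles the rail: first a tongue 25 mm long, 34 mm wide, its top 2 mm above the rail top, then a block 65 mm long, 40 mm wide, its top 22 mm above the rail top
- plunger (a joint): Height of the pin and its red knob, m. 0 = pin tip rides on the rail top (as it starts), -0.009 = dropped right into the parking hole (parked), 0.012 = lifted to its limit. A light spring (2.5 to 4 N) pushes it down, so it drops by itself over the hole unless it is held up; held by the knob, it must be pressed down lightly to drop
- knob (a point): Centre of the red knob on top of the pin: upright cylinder, 22 mm diameter, 34 mm tall, 65 mm behind the pusher's front face, on the rail's centre line; axes as the stapler's. 49 mm above the rail top while the pin rides on the rail, 40 mm when dropped. It moves with the pusher along the rail and only slides up and down on it
- wide_strip: The strip to load: copper-coloured glued carton staples, legs down, an upside-down U channel 70 mm long (x), 35 mm wide (y), 20 mm tall, walls 2 mm (31 mm free between the legs), 50 to 100 g. Origin: centre of its underside (feet of the legs); either end may lead. Seated, its origin is 97 mm above the stapler's. The glue breaks if the forces on it from rail, stop and pusher add up to over 40 N
- narrow_strip: Bystander, the wrong size: bare steel strip of narrow staples, 70 mm long (x), 23 mm wide, 16 mm tall. Origin: centre of its underside. Leave it alone
- tape_roll: Bystander: yellow roll of packing tape lying flat, 100 mm diameter, 48 mm tall. Origin: centre of its underside
- staple_carton: Bystander: closed cardboard carton of staples, 90 x 130 x 55 mm. Origin: centre of its underside
- screwdriver: Bystander: screwdriver with a green handle, lying on the bench. 200 mm long (x), 26 mm thick. Origin: centre of its underside
There are look-alikes about, which are no part of the job. Several things have the shape of the wide_strip; the one meant has the colours described above.

How it is judged:
On the way, in this order (a step that is already met when the one before it is completed fails the run):
1. the pusher is parked at the rear with its pin dropped in the hole, and let go (value of joint pusher above 0.131 m and value of joint plunger below -0.005 m and contact force between the fingers and stapler below 0.1 N), for 0.2 s.
2. the wide strip sits astride the rail in front of the parked pusher, and is let go (all of step 1 and y of wide_strip in the frame of stapler between -0.003 and 0.003 m and z of wide_strip in the frame of stapler between 0.0945 and 0.0995 m and angle between the x axis of wide_strip and the x axis of stapler, either way round below 0.08 rad and angle between wide_strip's own z axis and vertical below 0.06 rad and x of wide_strip in the frame of stapler between -0.016 and 0.051 m and contact force between the fingers and wide_strip below 0.1 N), for 0.2 s.
At the end, for the whole second after the job is handed in: the wide strip sits astride the rail (within 3 mm sideways and 2.5 mm in height, square to the rail within 0.08 rad), its front end within 3 mm of the stop face in the head; the pusher rests against its rear end (pusher travel 67 to 73 mm) with the pin riding on the rail; nothing is moving or held (y of wide_strip in the frame of stapler between -0.003 and 0.003 m and z of wide_strip in the frame of stapler between 0.0945 and 0.0995 m and angle between the x axis of wide_strip and the x axis of stapler, either way round below 0.08 rad and angle between wide_strip's own z axis and vertical below 0.06 rad and x of wide_strip in the frame of stapler between 0.047 and 0.052 m and contact force between the fingers and stapler below 0.1 N and contact force between the fingers and wide_strip below 0.1 N and value of joint pusher between 0.067 and 0.073 m and value of joint plunger between -0.003 and 0.003 m and linear speed of wide_strip below 0.02 m/s); the robot touches nothing.
It fails at once if the pusher is let snap forward (faster than 0.6 m/s) (velocity of joint pusher below -0.6 m/s).
It fails at once if the wide strip is forced: its contact forces with the stapler (rail, stop and pusher together) add up to more than 40 N (contact force between wide_strip and stapler above 40 N).
It fails at once if the wrong strip, the tape roll, the staple carton or the screwdriver is moved by more than 20 mm (distance of any of narrow_strip, tape_roll, staple_carton, screwdriver from where it was at the start of the episode above 0.02 m).
It also fails if it takes over 72 s, if anything falls off the work surface, if the arm or the gripper's body presses on something with over 40 N, if the wrist force passes 120 N, or if a joint passes its speed limit or range.

## Working session

There is one attempt and no reset: what is moved stays moved. The work goes in short steps, Python scripts to look and compute and a tool call to move; the robot and the scene stay as the last step left them, time stands still between calls to the robot, and variables do not carry over. Pictures are saved under pics/ and viewed, and the job is handed in when it is done.

Besides the shell and the picture viewer there is one more tool, called after ">>>" as name(argument=value, ...) on one line, values as JSON. step_arm: Moves the arm, as the interface text tells. Its arguments: {"type":"object","properties":{"moves":{"type":"array","items":{"type":"array","items":{"type":"array","items":{"type":"number"}}}},"force":{"type":"number"}},"required":["moves"]}

```bash
mkdir -p pics; cat > h.py <<'E'
import numpy as np, cv2
from workcell import env
from scipy.spatial.transform import Rotation as R
def T_tool():
    s=env.get_state(); q=s["orientation"]; T=np.eye(4)
    T[:3,:3]=R.from_quat([q[1],q[2],q[3],q[0]]).as_matrix(); T[:3,3]=s["tcp_pos"]; return T
def shot(name):
    T=T_tool(); im,d=env.read_camera(name); c=env.get_calibration(name)
    W=T@np.array(c["T_tool_cam"]) if name=="wrist" else np.linalg.inv(np.array(c["camera_from_world"]))
    return im,d,np.array(c["mtx"]),W
def cloud(d,K,W):
    v,u=np.mgrid[:384,:512]; P=np.stack([(u-K[0,2])/K[0,0]*d,(v-K[1,2])/K[1,1]*d,d,np.ones_like(d)],-1)
    return (P@W.T)[...,:3]
def save(n,im,s=1.5):
    cv2.imwrite("pics/"+n+".png",cv2.resize(im[...,::-1],None,fx=s,fy=s,interpolation=cv2.INTER_CUBIC))
E
python3 - <<'E'
from h import *
print(env.get_state())
for n in ["scene","side"]:
    im,d,K,W=shot(n); save(n+"1",im); np.savez(n+"1.npz",im=im,d=d,K=K,W=W)
    print(n,W.round(3).tolist())
    P=cloud(d,K,W)
    for t in ["stapler","wide_strip","narrow_strip","tape_roll","staple_carton","screwdriver","knob"]:
        for r in env.silhouettes(n,t)[:4]:
            m=r["mask"]&(d>0); 
            print(t,round(r["confidence"],2),np.round(r["uv"]),m.sum(),np.median(P[m],0).round(3),im[m].mean(0).round())
E
```

```text
{'clock': 0.0, 'joint_pos': array([-1.39596820e-01,  3.14015682e-01,  4.49977874e-02,  1.30356203e+00,
       -1.15930681e-05,  1.43119552e+00]), 'qvel': array([ 0.0001273 , -0.00115622, -0.00192487, -0.00075337, -0.00040868,
        0.00168723]), 'tau': array([-2.90074182e-03, -4.80629075e+01,  2.98531097e+01,  1.95313990e-02,
       -3.83516899e-04, -4.27451073e-05]), 'tcp_pos': array([5.74533691e-01, 5.43357690e-05, 2.41407820e-01]), 'orientation': array([7.06481466e-01, 8.22718500e-05, 7.07731534e-01, 8.51006447e-05]), 'wrist_force': array([-0.08870823,  0.57779376,  0.23834523]), 'ft_torque': array([ 0.00077076,  0.00319725, -0.00812772]), 'finger_gap': 0.0854139410027154}
scene [[-0.744, 0.548, -0.382, 1.005], [0.668, 0.599, -0.442, 0.512], [-0.014, -0.585, -0.811, 1.045], [0.0, 0.0, 0.0, 1.0]]
stapler 0.71 [216. 191.] 4269 [ 0.642 -0.089  0.069] [130. 133. 131.]
stapler 0.56 [217. 172.] 453 [ 0.639 -0.099  0.135] [93. 70. 68.]
wide_strip 0.87 [345. 287.] 406 [0.56  0.35  0.019] [224. 131. 155.]
wide_strip 0.85 [319. 320.] 400 [0.68  0.361 0.019] [236. 138. 163.]
wide_strip 0.7
[... 617 characters left out ...]
[277. 251.] 4768 [ 0.613 -0.167  0.082] [115. 114. 109.]
wide_strip 0.61 [250. 167.] 151 [0.598 0.238 0.02 ] [169. 105.  72.]
wide_strip 0.51 [233. 188.] 242 [0.519 0.146 0.019] [184. 108. 122.]
wide_strip 0.49 [276. 136.] 64 [0.691 0.37  0.02 ] [173. 100. 115.]
narrow_strip 0.49 [209. 157.] 115 [0.46  0.267 0.015] [143. 144. 137.]
tape_roll 0.89 [301. 162.] 895 [0.75  0.221 0.03 ] [149. 123.  47.]
staple_carton 0.96 [144. 348.] 3449 [ 0.33  -0.333  0.055] [160. 138. 103.]
staple_carton 0.36 [271. 249.] 4731 [ 0.612 -0.167  0.084] [115. 114. 108.]
screwdriver 0.56 [331. 267.] 415 [ 0.771 -0.162  0.022] [ 54. 115.  66.]
screwdriver 0.27 [274. 250.] 4768 [ 0.613 -0.168  0.083] [115. 114. 109.]
```

View pics/scene1.png

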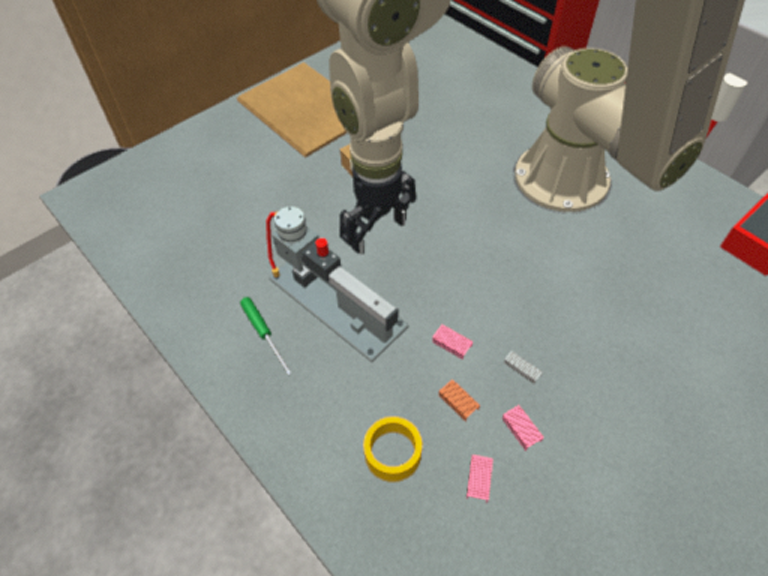

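View pics/side1.png

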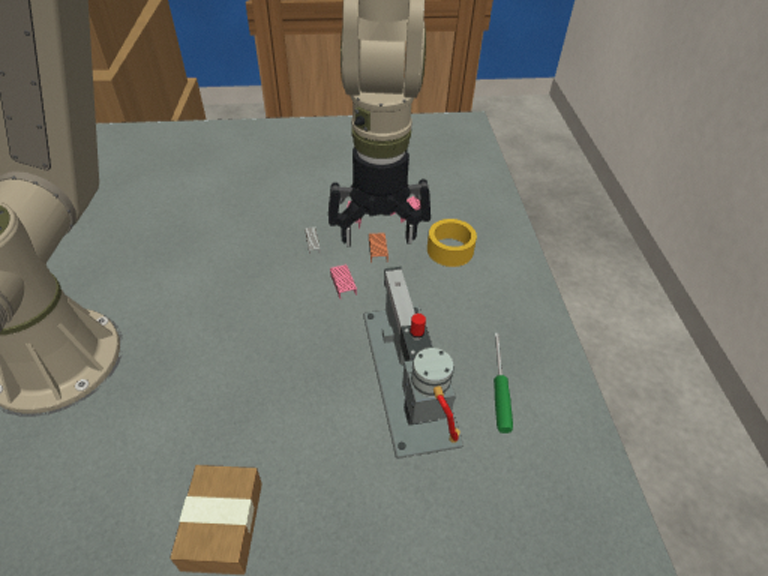

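Copper candidate: orange strip at scene px (306,266). The strips at (301,227), (348,284) and (320,319) are pink look-alikes. I'll enlarge it and fit the poses.

```bash
python3 - <<'E'
from h import *
z=np.load("scene1.npz"); im=z["im"]; save("crop1",im[200:345,270:380],5)
for n in ["scene","side"]:
    z=np.load(n+"1.npz"); im=z["im"].astype(int); d=z["d"]; P=cloud(d,z["K"],z["W"])
    ok=(d>0)
    m=ok&(abs(P[...,2]-.115)<.006)&(P[...,0]>.5)&(P[...,0]<.75)&(P[...,1]>-.3)&(P[...,1]<.1)
    Q=P[m][:,:2]; print(n,"rail",m.sum(),np.median(P[m],0).round(4), Q[:,1].min(),Q[:,1].max())
    m2=m&(P[...,1]>-.07); Q=P[m2][:,:2]; c=cv2.fitLine(Q.astype(np.float32),cv2.DIST_HUBER,0,.001,.001).ravel(); print("line",c, cv2.minAreaRect((Q*1000).astype(np.float32)))
    red=ok&(im[...,0]>130)&(im[...,1]<70)&(im[...,2]<70)&(P[...,2]>.14)&(P[...,2]<.19)&(P[...,1]>-.2)&(P[...,1]<0)
    print("knob",red.sum(),P[red].min(0).round(3),P[red].max(0).round(3)); t=red&(P[...,2]>P[red][:,2].max()-.004); print(" top",t.sum(),P[t].mean(0).round(4))
    hd=ok&(P[...,2]>.17)&(P[...,2]<.3)&(abs(P[...,0]-.62)<.06)&(P[...,1]<-.13)&(P[...,1]>-.35); print("head z",np.percentile(P[hd][:,2],[5,50,99]),hd.sum())
    o=ok&(im[...,0]-im[...,2]>60)&(im[...,0]>140)&(im[...,1]>60)&(P[...,2]>.015)&(P[...,2]<.028)&(abs(P[...,0]-.6)<.08)&(abs(P[...,1]-.24)<.06)
    print("copper",o.sum(),P[o].mean(0).round(4),cv2.minAreaRect((P[o][:,:2]*1000).astype(np.float32)))
E
```

```text
scene rail 604 [ 0.6238 -0.0168  0.1144] -0.24747916403698056 0.07048966146395746
line [ 0.10883872 -0.99405944  0.61999834  0.00238791] ((619.9227294921875, -0.30895233154296875), (31.904300689697266, 141.97476196289062), 6.776413440704346)
knob 60 [ 0.621 -0.114  0.157] [ 0.642 -0.094  0.183]
 top 25 [ 0.6309 -0.1027  0.1802]
head z [0.17384591 0.1837182  0.18850082] 290
copper 314 [0.6027 0.2385 0.0193] ((602.267578125, 237.3997344970703), (36.159297943115234, 70.04875183105469), 0.6747236251831055)
side rail 547 [ 0.6144 -0.0118  0.1146] -0.2495313587276744 0.07150059594931857
line [ 0.07991208 -0.9968019   0.6139221   0.00558428] ((615.600341796875, 3.6226730346679688), (30.74024200439453, 134.3643798828125), 6.386166095733643)
knob 85 [ 0.617 -0.117  0.157] [ 0.636 -0.094  0.183]
 top 44 [ 0.6263 -0.1042  0.1807]
head z [0.17440721 0.18455523 0.1873676 ] 564
copper 162 [0.599  0.2368 0.0197] ((598.7647094726562, 238.32777404785156), (33.722450256347656, 71.87327575683594), 0.007709315046668053)
```

View pics/crop1.png

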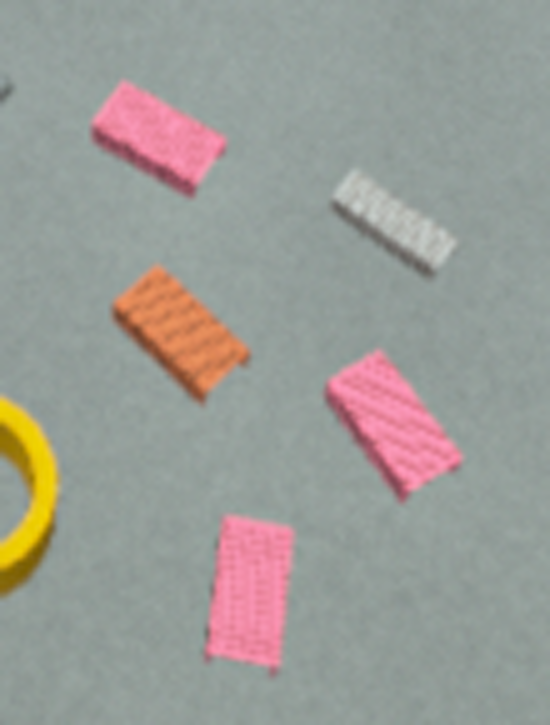

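Confirmed: the orange/copper strip at scene (306,266) is the wide_strip. Next I'll move above the knob, aligned with the rail, and take a wrist look.

>>> step_arm(moves=[[[-0.06,0,0,0,-0.05,0.027,1],[-0.115,0,0,0,-0.09,0.05,1],[-0.115,0,0,0,-0.104,0.0545,1],[-0.115,0,0,0,-0.104,0.0545,1],[-0.115,0,0,0,-0.104,0.0545,1]]])

```text
clock: 1.3
tcp_pos: [0.629, -0.1039, 0.242]
orientation: [0.706, -0.04, 0.706, 0.041]
wrist_force: [-0.4, 0.2, 0.7]
finger_gap: 0.0852
```

```bash
python3 - <<'E'
from h import *
im,d,K,W=shot("wrist"); save("w1",im); np.savez("w1.npz",im=im,d=d,K=K,W=W)
print(env.get_state()["tcp_pos"],env.get_state()["orientation"],env.get_state()["wrist_force"])
im=im.astype(int);P=cloud(d,K,W); ok=d>0
red=ok&(im[...,0]>110)&(im[...,1]<70)&(im[...,2]<70)&(P[...,2]>.14)&(P[...,2]<.19)
print(red.sum(),P[red].min(0),P[red].max(0)); t=red&(P[...,2]>.177); print(t.sum(),P[t].mean(0))
m=ok&(abs(P[...,2]-.115)<.006)&(P[...,1]>-.06)&(P[...,1]<.08)&(abs(P[...,0]-.62)<.05)
if m.sum()>20:
  Q=P[m]; print(m.sum(),Q.mean(0),cv2.minAreaRect((Q[:,:2]*1000).astype(np.float32)))
E
```

```text
[ 0.6289416  -0.10322551  0.24226616] [ 0.7057075  -0.04036943  0.70616916  0.04089441] [-0.0430337   0.93924964  0.6103346 ]
592 [ 0.61703746 -0.24126051  0.15858537] [ 0.64928132 -0.09252746  0.18095652]
571 [ 0.62727974 -0.1027003   0.17925924]
4641 [ 6.16510646e-01 -1.11783389e-04  1.13713490e-01] ((616.881591796875, -4.262126922607422), (29.037586212158203, 114.68631744384766), 5.9005513191223145)
```

View pics/w1.png

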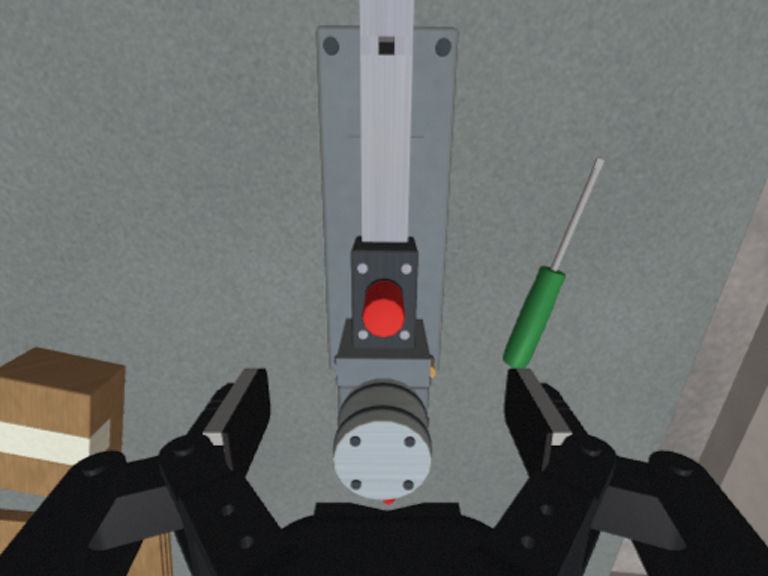

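The wrist view shows the knob at (383,310), in line with the jaws. The parking hole is at (386,45), and the rail is about 6° off world -y. Descending to grip the knob.

>>> step_arm(moves=[[[0.005,0,0,0.045,0,-0.001,0.7],[0.01,0,0,0.08,0,-0.001,0.6],[0.01,0,0,0.086,0,-0.001,0.5],[0.01,0,0,0.086,0,-0.001,0.45],[0.01,0,0,0.086,0,-0.001,0.2],[0.01,0,0,0.086,0,-0.001,0.0],[0.01,0,0,0.086,0,-0.001,0.0],[0.01,0,0,0.086,0,-0.001,0.0]]], force=40)

```text
clock: 2.15
tcp_pos: [0.6274, -0.103, 0.1587]
orientation: [0.706, -0.037, 0.706, 0.037]
wrist_force: [-6.2, 1.6, 2.6]
finger_gap: 0.0211
```

>>> step_arm(moves=[[[0,0,0,0,0.02,0,0],[0,0,0,0,0.045,0,0],[0,0,0,0,0.07,0,0],[0,0,0,0,0.095,0,0],[0,0,0,0,0.115,0,0],[0,0,0,0,0.128,0,0],[0,0,0,0,0.133,0,0],[0,0,0,0,0.133,0,0],[0,0,0,0,0.133,0,0]]], force=50)

```text
clock: 3.05
tcp_pos: [0.6139, 0.0265, 0.1605]
orientation: [0.706, -0.039, 0.706, 0.035]
wrist_force: [-2.0, -10.1, -3.9]
finger_gap: 0.0207
```

```bash
python3 - <<'E'
from h import *
s=env.get_state(); T=T_tool(); print(s["tcp_pos"],s["wrist_force"],s["finger_gap"]); print(T.round(4))
d=s["tcp_pos"][:2]-np.array([.6274,-.103]); print(np.linalg.norm(d),np.arctan2(-d[0],d[1]))
im,d,K,W=shot("wrist"); save("w2",im)
E
```

```text
[0.61390167 0.02653614 0.16050671] [ -1.99490894 -10.14207715  -3.89111661] 0.020728455500567098
[[ 1.100e-03 -1.035e-01  9.946e-01  6.139e-01]
 [-5.800e-03  9.946e-01  1.035e-01  2.650e-02]
 [-1.000e+00 -5.800e-03  5.000e-04  1.605e-01]
 [ 0.000e+00  0.000e+00  0.000e+00  1.000e+00]]
0.1302375361364352 0.10383038084499742
```

View pics/w2.png

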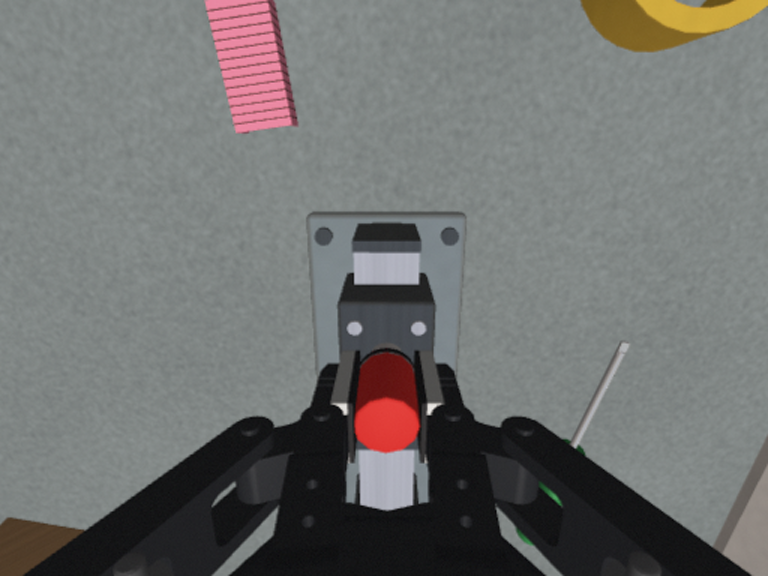

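>>> step_arm(moves=[[[0,0,0,0,0.005,0,0],[0,0,0,0.0,0.0075,0,0],[0,0,0,0.0,0.0075,0,0],[0,0,0,0.0,0.0075,0,0]]])

```text
clock: 3.5
tcp_pos: [0.6134, 0.0308, 0.1621]
orientation: [0.707, -0.04, 0.706, 0.032]
wrist_force: [-2.4, -10.6, -3.2]
finger_gap: 0.0206
```

>>> step_arm(moves=[[[0,0,0,0.004,0.003,0,0],[0,0,0,0.008,0.003,0,0],[0,0,0,0.012,0.003,0,0],[0,0,0,0.013,0.003,0,0],[0,0,0,0.013,0.003,0,0]]])

```text
clock: 4.0
tcp_pos: [0.6135, 0.0306, 0.1506]
orientation: [0.707, -0.041, 0.705, 0.029]
wrist_force: [-2.8, -11.3, -2.8]
finger_gap: 0.0204
```

```bash
python3 - <<'E'
from h import *
s=env.get_state(); T=T_tool(); print(s["tcp_pos"],s["wrist_force"],s["finger_gap"]); print(T.round(4))
im,d,K,W=shot("wrist"); save("w3",im)
P=cloud(d,K,W); im=im.astype(int); t=(d>0)&(im[...,0]>150)&(im[...,1]<60)&(P[...,2]>.15); print(P[t].max(0),np.percentile(P[t][:,2],[50,90]))
E
```

```text
[0.61349683 0.03056748 0.15059465] [ -2.80209225 -11.2714856   -2.8462605 ] 0.02037983791407759
[[ 0.003  -0.0991  0.9951  0.6135]
 [-0.0175  0.9949  0.0991  0.0306]
 [-0.9998 -0.0177  0.0012  0.1506]
 [ 0.      0.      0.      1.    ]]
[0.62385851 0.04040713 0.17259928] [0.17097504 0.17163385]
```

>>> step_arm(moves=[[[0,0,0,0.001,0,0,0],[0,0,0,0.001,-0.002,0,0],[0,0,0,0.001,-0.003,0,0],[0,0,0,0.001,-0.003,0,0]]])

```text
clock: 4.45
tcp_pos: [0.6136, 0.0292, 0.1507]
orientation: [0.707, -0.041, 0.705, 0.03]
wrist_force: [-2.9, 4.2, -2.2]
finger_gap: 0.0208
```

The force reversed when I eased forward, so the pin holds. Releasing and rising.

>>> step_arm(moves=[[[0,0,0,0,0.0005,0,0.5],[0,0,0,0,0.0005,0,0.7],[0,0,0,0,0.0005,0,1],[0,0,0,-0.03,0.0005,0,1],[0,0,0,-0.07,0.0005,0,1],[0,0,0,-0.1,0,0,1],[0,0,0,-0.1,0,0,1]]])

```text
clock: 5.15
tcp_pos: [0.616, 0.0303, 0.2566]
orientation: [0.711, -0.041, 0.702, 0.03]
wrist_force: [0.3, 0.4, -0.3]
finger_gap: 0.0852
```

```bash
python3 - <<'E'
from h import *
s=env.get_state(); T=T_tool(); print(s["clock"],s["tcp_pos"],s["wrist_force"]); print(T.round(4))
im,d,K,W=shot("wrist"); save("w4",im)
P=cloud(d,K,W); im=im.astype(int); t=(d>0)&(im[...,0]>110)&(im[...,1]<60)&(im[...,2]<60)&(P[...,2]>.14); print(P[t].mean(0),np.percentile(P[t][:,2],[50,90]))
E
```

```text
5.15 [0.61604021 0.03028231 0.25662767] [ 0.33087991  0.39975027 -0.33874758]
[[ 0.0134 -0.1002  0.9949  0.616 ]
 [-0.0155  0.9948  0.1004  0.0303]
 [-0.9998 -0.0168  0.0118  0.2566]
 [ 0.      0.      0.      1.    ]]
[0.61335728 0.03011985 0.17126241] [0.17127712 0.17219784]
```

View pics/w4.png

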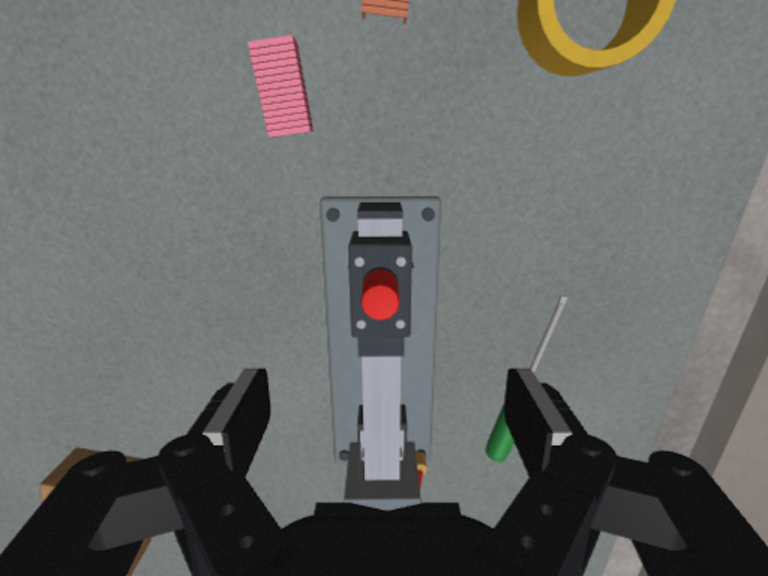

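```bash
cat >> h.py <<'E'
def plan(x,y,z,yaw):
    T=T_tool(); R0=R.from_quat([0,np.sqrt(.5),0,np.sqrt(.5)])
    Rt=R.from_rotvec([0,0,yaw])*R0
    print("turn",(R.from_matrix(T[:3,:3]).inv()*Rt).as_rotvec().round(4),"shift",(T[:3,:3].T@(np.array([x,y,z])-T[:3,3])).round(4))
E
python3 -c "
from h import *
plan(.601,.238,.2,0)"
```

```text
turn [0.1004 0.0092 0.0157] shift [0.0507 0.2089 0.0063]
```

>>> step_arm(moves=[[[0.03,0.003,0.005,0,0.045,0.002,1],[0.06,0.006,0.01,0,0.09,0.003,1],[0.1,0.009,0.016,0.01,0.135,0.004,1],[0.1,0.009,0.016,0.03,0.18,0.006,1],[0.1,0.009,0.016,0.05,0.209,0.006,1],[0.1,0.009,0.016,0.0507,0.209,0.006,1],[0.1,0.009,0.016,0.0507,0.209,0.006,1]]])

```text
clock: 5.9
tcp_pos: [0.5997, 0.2384, 0.1983]
orientation: [0.706, -0.001, 0.708, 0.0]
wrist_force: [0.4, 0.6, 0.4]
finger_gap: 0.0849
```

```bash
python3 - <<'E'
from h import *
s=env.get_state(); T=T_tool(); print(s["clock"],s["tcp_pos"],s["wrist_force"]); print(T.round(4))
im,d,K,W=shot("wrist"); save("w5",im)
P=cloud(d,K,W); im=im.astype(int); o=(d>0)&(im[...,0]-im[...,2]>50)&(im[...,1]<170)&(im[...,0]-im[...,1]>30)&(im[...,1]-im[...,2]>8)&(P[...,2]>.014)&(P[...,2]<.026)&(abs(P[...,0]-.6)<.06)&(abs(P[...,1]-.24)<.06)
print(o.sum(),P[o].mean(0),cv2.minAreaRect((P[o][:,:2]*1000).astype(np.float32)))
plan(.601,.238,.0135,0)
E
```

```text
5.9 [0.59969843 0.23836944 0.19825312] [0.41962919 0.58991446 0.36233259]
[[-0.0027 -0.002   1.      0.5997]
 [-0.001   1.      0.002   0.2384]
 [-1.     -0.001  -0.0027  0.1983]
 [ 0.      0.      0.      1.    ]]
1727 [0.59983075 0.24016202 0.01890158] ((599.7295532226562, 238.9740753173828), (69.73125457763672, 34.68915557861328), 89.57489776611328)
turn [ 0.0004 -0.0008  0.0005] shift [0.1859 0.0005 0.0006]
```

View pics/w5.png

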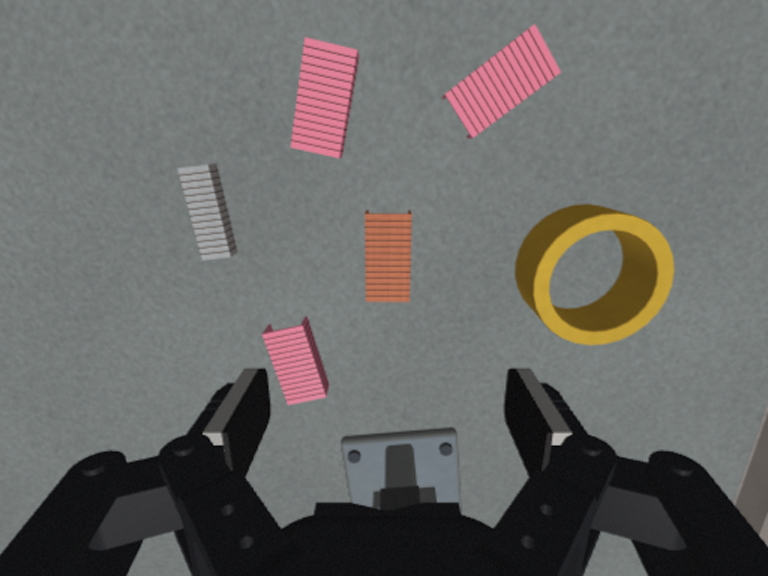

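>>> step_arm(moves=[[[0,0,0,0.045,0.0005,0,1],[0,0,0,0.09,0.0005,0,0.9],[0,0,0,0.13,0.0005,0,0.75],[0,0,0,0.165,0.0005,0,0.65],[0,0,0,0.18,0.0005,0,0.6],[0,0,0,0.183,0.0005,0,0.6],[0,0,0,0.183,0.0005,0,0.6]]])

```text
clock: 6.65
tcp_pos: [0.6012, 0.2368, 0.017]
orientation: [0.707, 0.0, 0.707, -0.001]
wrist_force: [-0.0, 0.3, -0.3]
finger_gap: 0.0509
```

>>> step_arm(moves=[[[0,0,0,0,0,0,0.45],[0,0,0,0,0,0,0.2],[0,0,0,0,0,0,0],[0,0,0,0,0,0,0],[0,0,0,0,0,0,0]]], force=30)

```text
clock: 7.15
tcp_pos: [0.6031, 0.2367, 0.0193]
orientation: [0.709, 0.0, 0.706, -0.001]
wrist_force: [-0.1, -2.5, 6.3]
finger_gap: 0.0343
```

```bash
python3 - <<'E'
from h import *
s=env.get_state(); T=T_tool(); print(s["clock"],s["tcp_pos"],s["wrist_force"],s["ft_torque"],s["finger_gap"]); print(T.round(4))
im,d,K,W=shot("wrist"); save("w6",im)
E
```

```text
7.15 [0.60312473 0.23669617 0.01929609] [-0.08203988 -2.45902085  6.26039781] [-0.47773905  0.00398989 -0.0285773 ] 0.03426791354909339
[[ 4.200e-03  1.800e-03  1.000e+00  6.031e-01]
 [-7.000e-04  1.000e+00 -1.800e-03  2.367e-01]
 [-1.000e+00 -7.000e-04  4.200e-03  1.930e-02]
 [ 0.000e+00  0.000e+00  0.000e+00  1.000e+00]]
```

View pics/w6.png

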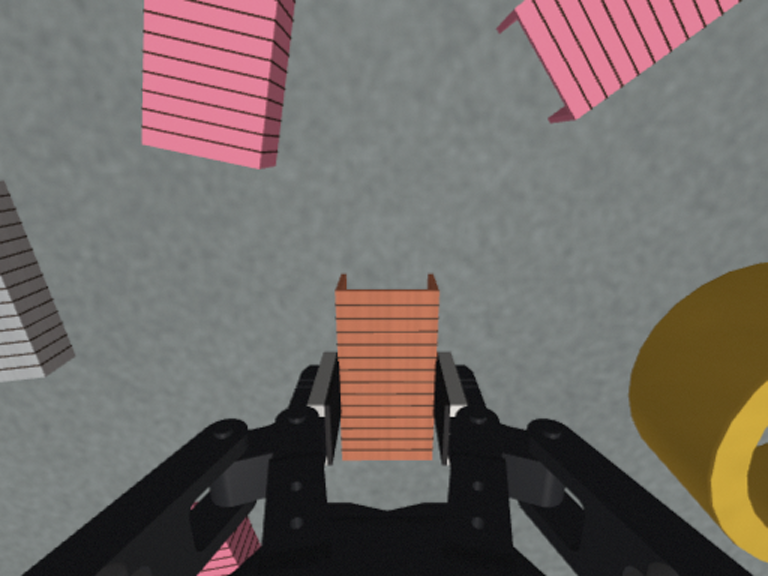

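>>> step_arm(moves=[[[0,0,0,-0.01,0,0,0],[0,0,0,-0.05,0,0,0],[0,0,0,-0.1,0,0,0],[0,0,0,-0.15,0,0,0],[0,0,0,-0.2,0,0,0],[0,0,0,-0.22,0,0,0],[0,0,0,-0.22,0,0,0],[0,0,0,-0.22,0,0,0]]])

```text
clock: 8.0
tcp_pos: [0.602, 0.237, 0.2396]
orientation: [0.709, 0.0, 0.705, -0.001]
wrist_force: [-0.8, 0.7, -1.3]
finger_gap: 0.0338
```

```bash
python3 - <<'E'
from h import *
s=env.get_state(); T=T_tool(); print(s["clock"],s["tcp_pos"],s["wrist_force"],s["finger_gap"]); print(T.round(4))
im,d,K,W=shot("wrist"); save("w7",im)
P=cloud(d,K,W); im=im.astype(int); o=(d>0)&(im[...,0]-im[...,2]>50)&(im[...,0]-im[...,1]>30)&(im[...,1]-im[...,2]>8)&(abs(P[...,0]-T[0,3])<.03)&(abs(P[...,1]-T[1,3])<.06)&(abs(P[...,2]-T[2,3])<.03)
L=(P[o]-T[:3,3])@T[:3,:3]
print("in tool",o.sum(),L.min(0),L.max(0),np.median(L,0)); a=np.polyfit(L[:,1],L[:,0],1); print("pitch slope",a)
top=L[abs(L[:,0]-np.median(L[:,0]))<.003]; print(cv2.minAreaRect((top[:,1:]*1000).astype(np.float32)))
# rail
E
```

```text
8.0 [0.60203669 0.23703824 0.2396102 ] [-0.84791396  0.67727213 -1.32166933] 0.03377629640602219
[[ 4.900e-03  1.500e-03  1.000e+00  6.020e-01]
 [-4.000e-04  1.000e+00 -1.500e-03  2.370e-01]
 [-1.000e+00 -4.000e-04  4.900e-03  2.396e-01]
 [ 0.000e+00  0.000e+00  0.000e+00  1.000e+00]]
in tool 7067 [-0.00451774 -0.03341084 -0.01722344] [0.01979681 0.0382243  0.01879704] [0.00058973 0.00780862 0.000517  ]
pitch slope [0.01091477 0.00064946]
((2.4028091430664062, 0.28125), (71.63426208496094, 35.0372428894043), 0.03208847716450691)
```

View pics/w7.png

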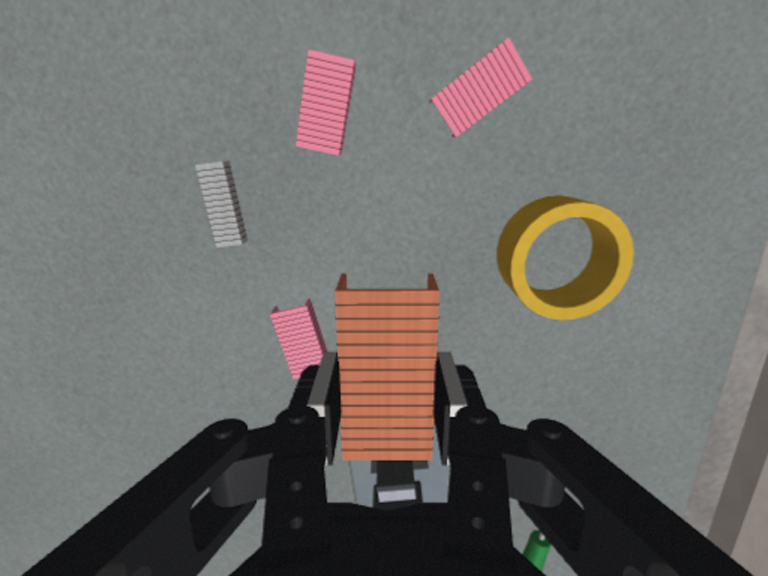

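```bash
python3 - <<'E'
from h import *
print(np.array(env.get_calibration("wrist")["T_tool_cam"]).round(3))
plan(.6259,-.0885,.24,.104)
E
```

```text
[[ 0.001 -0.324  0.946 -0.13 ]
 [ 0.    -0.946 -0.324  0.084]
 [ 1.     0.001 -0.     0.   ]
 [ 0.     0.     0.     1.   ]]
turn [-0.1056  0.0022  0.0012] shift [-0.0015 -0.3253  0.025 ]
```

>>> step_arm(moves=[[[-0.01,0.002,0.001,-0.001,-0.03,0.003,0],[-0.02,0.002,0.001,-0.001,-0.07,0.006,0],[-0.04,0.002,0.001,-0.001,-0.115,0.009,0],[-0.06,0.002,0.001,-0.001,-0.16,0.012,0],[-0.08,0.002,0.001,-0.001,-0.205,0.016,0],[-0.1,0.002,0.001,-0.001,-0.25,0.02,0],[-0.105,0.002,0.001,-0.001,-0.285,0.023,0],[-0.105,0.002,0.001,-0.001,-0.31,0.025,0],[-0.105,0.002,0.001,-0.0015,-0.325,0.025,0],[-0.105,0.002,0.001,-0.0015,-0.325,0.025,0],[-0.105,0.002,0.001,-0.0015,-0.325,0.025,0]]])

```text
clock: 9.15
tcp_pos: [0.6253, -0.0875, 0.2389]
orientation: [0.706, -0.036, 0.707, 0.037]
wrist_force: [0.1, 0.6, -0.3]
finger_gap: 0.0337
```

```bash
python3 - <<'E'
from h import *
s=env.get_state(); print(s["clock"],s["tcp_pos"],s["wrist_force"],s["finger_gap"]);print(T_tool().round(4))
plan(.6259,-.0885,.155,.104)
im,d,K,W=shot("wrist"); save("w8",im)
P=cloud(d,K,W); s=np.array([.6274,-.103]); u=np.array([.1038,-.9946]); n=np.array([.9946,.1038])
Q=P[...,:2]-s; a=Q@u*1000+20; b=Q@n*1000
m=(d>0)&(abs(P[...,2]-.115)<.006)&(a>-48)&(a<60)&(abs(b)<25)
for lo in range(-48,60,10):
  k=m&(a>=lo)&(a<lo+10)
  if k.sum()>20: print(lo,k.sum(),b[k].min().round(2),b[k].max().round(2),P[k][:,2].mean().round(4))
im2=env.read_camera("side")[0]; save("s8",im2[130:330,200:360],4)
E
```

```text
9.15 [ 0.62529698 -0.087466    0.23892329] [ 0.10546156  0.59909686 -0.32809461] 0.033748039875059505
[[-0.0018 -0.1033  0.9947  0.6253]
 [ 0.001   0.9947  0.1033 -0.0875]
 [-1.      0.0012 -0.0017  0.2389]
 [ 0.      0.      0.      1.    ]]
turn [-0.0006 -0.0017 -0.0012] shift [ 0.0839 -0.0012  0.0006]
-48 341 -16.39 16.24 0.1141
-38 318 -14.14 13.93 0.1138
-28 336 -14.36 14.14 0.1138
-18 308 -14.52 14.26 0.1138
-8 297 -14.71 13.47 0.1138
2 208 -14.75 13.59 0.1138
```

View pics/w8.png

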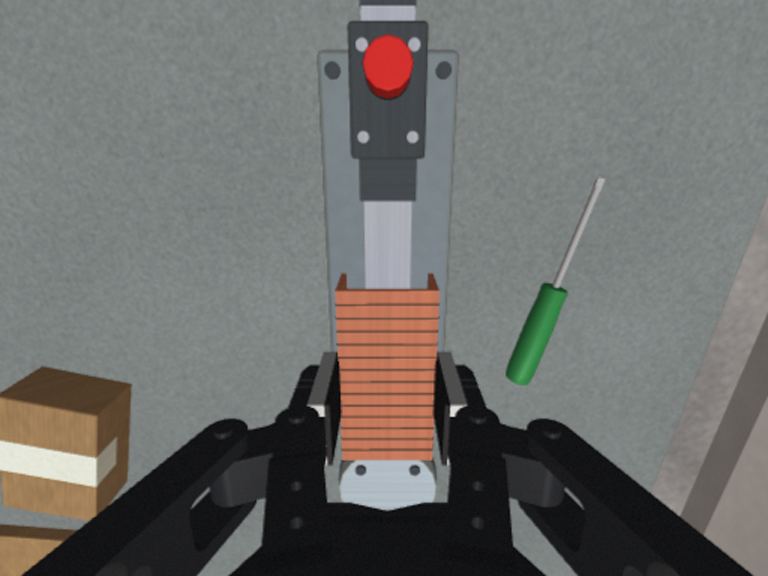

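>>> step_arm(moves=[[[0,-0.002,-0.001,0.03,-0.001,0.0003,0],[0,-0.002,-0.001,0.07,-0.001,0.0003,0],[0,-0.002,-0.001,0.09,-0.001,0.0003,0],[0,-0.002,-0.001,0.095,-0.001,0.0003,0],[0,-0.002,-0.001,0.095,-0.001,0.0003,0],[0,-0.002,-0.001,0.095,-0.001,0.0003,0]]])

```text
clock: 9.85
tcp_pos: [0.627, -0.0872, 0.1463]
orientation: [0.707, -0.038, 0.705, 0.037]
wrist_force: [-0.3, -0.8, -0.5]
finger_gap: 0.0346
```

```bash
cat > chk.py <<'E'
from h import *
s=env.get_state(); print(s["clock"],s["tcp_pos"],s["wrist_force"],s["finger_gap"])
S=np.array([.6274,-.103]); u=np.array([.1038,-.9946]); n=np.array([.9946,.1038])
T=T_tool(); print("TCP s,b",(T[:2,3]-S)@u*1000+20,(T[:2,3]-S)@n*1000)
im,d,K,W=shot("wrist")
P=cloud(d,K,W); Q=P[...,:2]-S; a=Q@u*1000+20; b=Q@n*1000
m=(d>0)&(abs(P[...,2]-.115)<.004)&(a>-47)&(abs(b)<18)&(im[...,0].astype(int)-im[...,2]<30)
I=im.astype(int); o=(d>0)&(I[...,0]-I[...,2]>50)&(I[...,0]-I[...,1]>30)&(abs(a)<60)&(abs(b)<25)&(P[...,2]>.1)
zt=np.median(P[o][:,2]); o&=abs(P[...,2]-zt)<.004
for nm,k0 in(("rail",m),("strip",o)):
  print(nm,k0.sum(),a[k0].min(),a[k0].max(),np.median(P[k0][:,2]))
  for lo in range(-48,60,10):
    k=k0&(a>=lo)&(a<lo+10)
    if k.sum()>60: print("  ",lo,k.sum(),b[k].min().round(2),b[k].max().round(2),((b[k].min()+b[k].max())/2).round(2),P[k][:,2].mean().round(4))
E
cat > chk_run.sh <<'E'
python3 -c "exec(open('chk.py').read()); save('$1',im)"
E
bash chk_run.sh w9; python3 -c "
from h import *
plan(.6256,-.0885,.1175,.104)"
```

```text
9.85 [ 0.62696671 -0.08721885  0.14625705] [-0.30580983 -0.83839311 -0.54465089] 0.03464048889094672
TCP s,b 4.259088128714806 1.2071325774095296
rail 2049 -46.97087898606385 71.5238068095878 0.11376760992269469
   -48 707 -14.67 14.42 -0.12 0.1138
   -38 736 -14.31 14.24 -0.04 0.1138
   -28 373 -14.43 14.28 -0.07 0.1138
strip 7099 -33.70191795882121 37.85741811020421 0.1457013634456691
   -38 750 -15.96 19.01 1.52 0.1455
   -28 1146 -16.02 18.9 1.44 0.1456
   -18 1087 -15.85 18.93 1.54 0.1457
   -8 1026 -15.98 18.82 1.42 0.1457
   2 924 -15.54 18.7 1.58 0.1457
   12 908 -15.81 18.92 1.55 0.1457
   22 869 -16.01 19.07 1.53 0.1458
   32 389 -15.73 19.0 1.63 0.1457
turn [0.0017 0.0043 0.0016] shift [ 0.029  -0.0008 -0.0018]
```

View pics/w9.png

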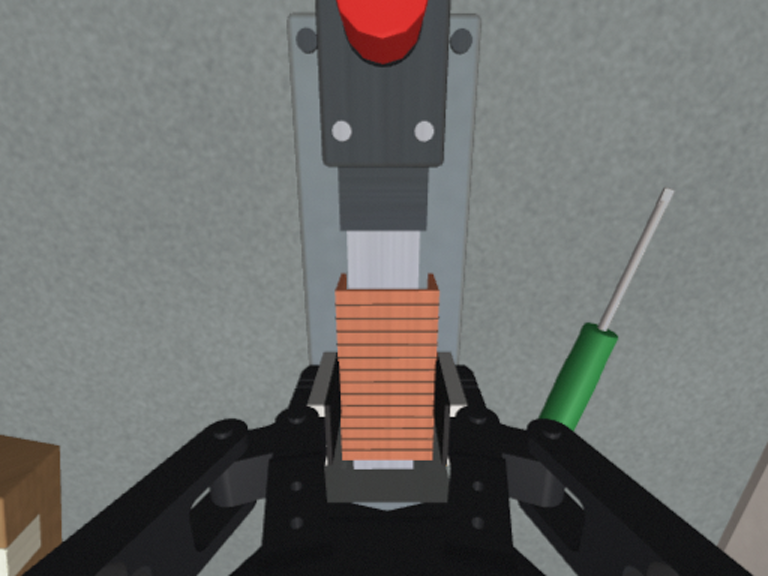

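>>> step_arm(moves=[[[0.0015,0.004,0.0015,0.002,-0.001,-0.0015,0],[0.0015,0.004,0.0015,0.004,-0.001,-0.0015,0],[0.0015,0.004,0.0015,0.006,-0.001,-0.0015,0],[0.0015,0.004,0.0015,0.006,-0.001,-0.0015,0]]])

```text
clock: 10.3
tcp_pos: [0.6256, -0.0887, 0.1403]
orientation: [0.706, -0.037, 0.706, 0.037]
wrist_force: [-0.7, 0.3, -1.1]
finger_gap: 0.0342
```

```bash
bash chk_run.sh w10; python3 -c "
from h import *
print(T_tool().round(4));plan(.6256,-.0885,.1175,.104)"
```

```text
10.3 [ 0.62562273 -0.08867492  0.14030885] [-0.69612754  0.34462531 -1.09099747] 0.03421337023292323
TCP s,b 5.567791173913458 -0.2807337932535307
rail 2350 -46.99984624209824 71.36241497281395 0.11376439616339777
   -48 769 -14.42 14.29 -0.07 0.1137
   -38 793 -14.61 14.41 -0.1 0.1138
   -28 338 -14.23 14.13 -0.05 0.1138
strip 7104 -32.48819380393836 39.153833994936846 0.1397388921887488
   -38 586 -17.45 17.58 0.06 0.1396
   -28 1154 -17.38 17.55 0.08 0.1397
   -18 1128 -17.28 17.42 0.07 0.1398
   -8 1019 -17.37 17.38 0.01 0.1398
   2 981 -16.89 17.21 0.16 0.1398
   12 867 -17.27 17.38 0.05 0.1398
   22 851 -17.39 17.57 0.09 0.1398
   32 518 -17.47 17.28 -0.09 0.1397
[[-0.000e+00 -1.038e-01  9.946e-01  6.256e-01]
 [ 1.000e-04  9.946e-01  1.038e-01 -8.870e-02]
 [-1.000e+00  1.000e-04  0.000e+00  1.404e-01]
 [ 0.000e+00  0.000e+00  0.000e+00  1.000e+00]]
turn [ 0.      0.     -0.0001] shift [ 0.0229  0.0002 -0.    ]
```

>>> step_arm(moves=[[[0,0,0,0.003,0,0,0],[0,0,0,0.006,0,0,0],[0,0,0,0.009,0,0,0],[0,0,0,0.009,0,0,0]]])

```text
clock: 10.75
tcp_pos: [0.6252, -0.0886, 0.1306]
orientation: [0.706, -0.037, 0.707, 0.037]
wrist_force: [-0.8, 0.4, -0.9]
finger_gap: 0.0342
```

```bash
bash chk_run.sh w11; python3 -c "
from h import *
plan(.6256,-.0885,.1175,.104)"
```

```text
10.75 [ 0.62521644 -0.08859829  0.13057306] [-0.7580026   0.44963033 -0.89988081] 0.03416418033667264
TCP s,b 5.449404461360093 -0.6768748356638032
rail 2772 -46.988335349051354 71.23250829549491 0.11378508057808528
   -48 850 -14.54 14.16 -0.19 0.1138
   -38 888 -17.96 15.08 -1.44 0.1137
   -28 86 -14.16 14.02 -0.07 0.1137
   52 502 -14.66 13.95 -0.35 0.1139
strip 7105 -32.54081816060273 38.57958019184626 0.13002044561703857
   -38 608 -17.99 17.22 -0.39 0.1298
   -28 1147 -17.8 16.96 -0.42 0.13
   -18 1132 -17.81 17.08 -0.36 0.13
   -8 1017 -17.79 17.02 -0.38 0.13
   2 973 -17.23 16.81 -0.21 0.13
   12 874 -17.67 16.89 -0.39 0.13
   22 860 -17.82 17.08 -0.37 0.1301
   32 494 -17.67 17.0 -0.33 0.13
turn [ 0.     -0.0008 -0.0004] shift [0.0134 0.0001 0.0003]
```

>>> step_arm(moves=[[[0,0,0,0.004,0,0.0003,0],[0,0,0,0.008,0,0.0003,0],[0,0,0,0.011,0,0.0003,0],[0,0,0,0.012,0,0.0003,0],[0,0,0,0.012,0,0.0003,0]]])

```text
clock: 11.3
tcp_pos: [0.6255, -0.0885, 0.1186]
orientation: [0.706, -0.037, 0.707, 0.037]
wrist_force: [-0.4, -0.7, -0.3]
finger_gap: 0.0339
```

>>> step_arm(moves=[[[0,0,0,0.0007,0,0,0],[0,0,0,0.0007,0,0,0.45],[0,0,0,0.0007,0,0,0.6],[0,0,0,0.0007,0,0,0.8],[0,0,0,0.0007,0,0,1],[0,0,0,-0.03,0,0,1],[0,0,0,-0.07,0,0,1],[0,0,0,-0.1,0,0,1],[0,0,0,-0.1,0,0,1]]])

```text
clock: 12.2
tcp_pos: [0.6281, -0.0892, 0.2242]
orientation: [0.709, -0.038, 0.704, 0.036]
wrist_force: [0.6, -0.1, 1.0]
finger_gap: 0.0854
```

```bash
bash chk_run.sh w12; python3 -c "
from h import *
plan(.6140,.0290,.1500,.104)
im=env.read_camera('side')[0]; save('s12',im[130:330,200:360],4)"
```

```text
12.2 [ 0.62812975 -0.08919768  0.2241962 ] [ 0.60805835 -0.07663727  0.96994755] 0.0853841801954585
TCP s,b 6.347965230363631 2.158489243040648
rail 1395 -46.80150001915224 69.1240763258763 0.11389579582353054
   -48 362 -14.74 13.96 -0.39 0.1138
   -38 205 -14.06 14.11 0.02 0.1138
   32 115 -17.44 16.94 -0.25 0.1146
   42 268 -14.03 14.22 0.1 0.1139
   52 261 -14.2 13.52 -0.34 0.1139
strip 2768 -32.255456418122435 37.49659552560142 0.11580861871892496
   -38 208 -17.5 16.7 -0.4 0.1154
   -28 445 -17.67 16.82 -0.42 0.1158
   -18 409 -17.19 17.04 -0.07 0.1158
   -8 414 -17.41 17.13 -0.14 0.1158
   2 374 -17.65 16.46 -0.6 0.1158
   12 369 -17.1 16.62 -0.24 0.1159
   22 364 -17.24 16.8 -0.22 0.1159
   32 185 -17.41 16.89 -0.26 0.1159
turn [0.     0.0041 0.0015] shift [ 0.0714  0.1188 -0.0012]
```

View pics/w12.png

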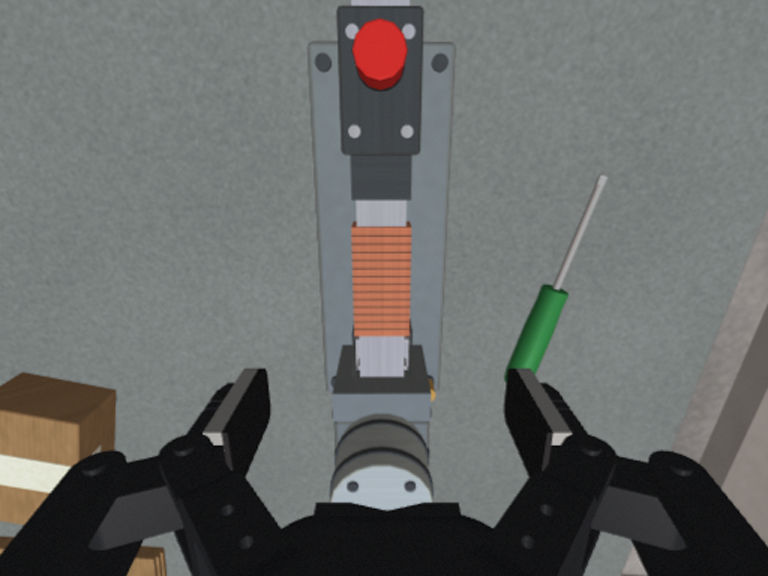

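View pics/s12.png

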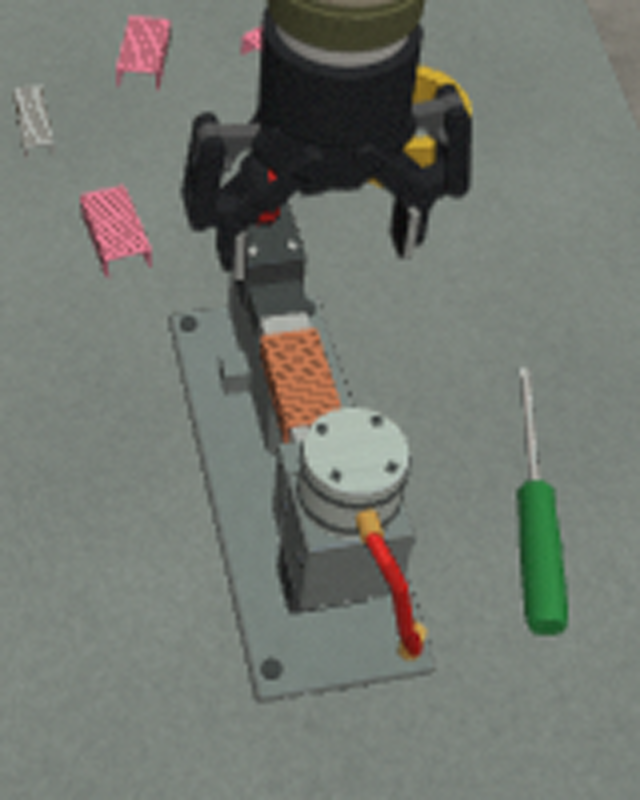

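The strip is seated astride the rail at s≈3 mm. Its top is 2 mm above the rail and it is centred within 0.3 mm. Moving back to the knob.

>>> step_arm(moves=[[[0,0.004,0.0015,0,0.04,0,1],[0,0.004,0.0015,0,0.085,-0.001,1],[0,0.004,0.0015,0,0.115,-0.001,1],[0,0.004,0.0015,0.01,0.1195,-0.001,1],[0,0.004,0.0015,0.045,0.1195,-0.001,0.7],[0,0.004,0.0015,0.065,0.1195,-0.001,0.6],[0,0.004,0.0015,0.071,0.1195,-0.001,0.5],[0,0.004,0.0015,0.071,0.1195,-0.001,0.45],[0,0.004,0.0015,0.071,0.1195,-0.001,0.4]]])

```text
clock: 13.2
tcp_pos: [0.6132, 0.0299, 0.1459]
orientation: [0.705, -0.036, 0.708, 0.038]
wrist_force: [7.0, 1.7, -14.6]
finger_gap: 0.0378
```

```bash
python3 -c "
from h import *
plan(.6135,.0297,.1505,.104)
im,d,K,W=shot('wrist'); save('w13',im)"
```

```text
turn [-0.0003 -0.0043 -0.0027] shift [-0.0046 -0.0003  0.0002]
```

View pics/w13.png

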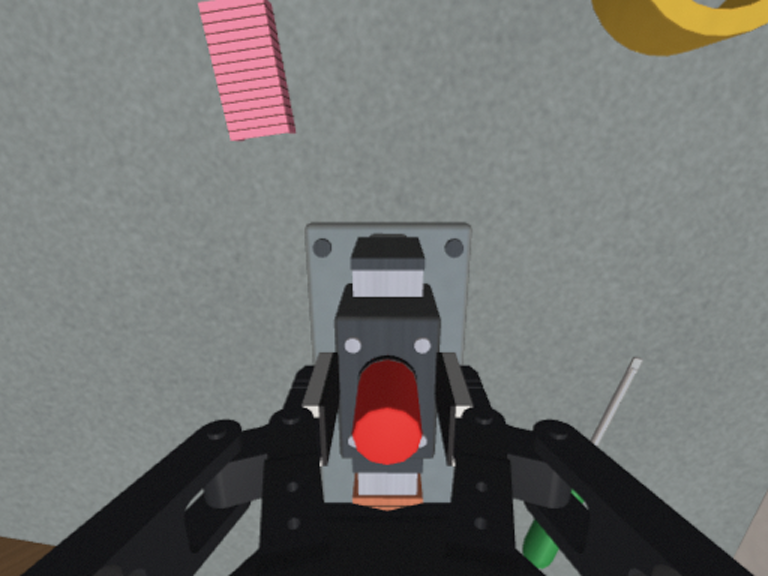

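Overshot low: the fingertips are touching the block's sides. I'll open, raise, then close on the knob.

>>> step_arm(moves=[[[0,0,0,0,0,0,0.7],[0,0,0,0,0,0,0.7],[0,0,0,-0.003,0,0,0.7],[0,-0.004,-0.003,-0.006,0,0,0.6],[0,-0.004,-0.003,-0.006,0,0,0.6]]])

```text
clock: 13.75
tcp_pos: [0.6137, 0.0298, 0.1532]
orientation: [0.707, -0.037, 0.706, 0.036]
wrist_force: [-0.0, -0.3, 0.7]
finger_gap: 0.0513
```

>>> step_arm(moves=[[[0,0,0,0.001,0,0,0.4],[0,0,0,0.001,0,0,0.2],[0,0,0,0.001,0,0,0],[0,0,0,0.001,0,0,0],[0,0,0,0.001,0,0,0]]], force=50)

```text
clock: 14.25
tcp_pos: [0.6134, 0.0298, 0.1521]
orientation: [0.707, -0.037, 0.706, 0.036]
wrist_force: [-1.9, -1.0, 0.4]
finger_gap: 0.0209
```

```bash
python3 -c "
from h import *
print(T_tool().round(4)); print(env.get_state()['wrist_force'])
plan(.6135,.0292,.1505,.104)"
```

```text
[[ 1.100e-03 -1.034e-01  9.946e-01  6.134e-01]
 [-6.000e-04  9.946e-01  1.034e-01  2.980e-02]
 [-1.000e+00 -7.000e-04  1.000e-03  1.521e-01]
 [ 0.000e+00  0.000e+00  0.000e+00  1.000e+00]]
[-1.89548052 -0.9538593   0.39849544]
turn [-0.0004  0.001   0.0007] shift [ 0.0016 -0.0007  0.    ]
```

>>> step_arm(moves=[[[0,0,0,0,0.002,0,0],[0,0,0,0,0.004,0,0],[0,0,0,-0.003,0.004,0,0],[0,0,0,-0.006,0.004,0,0],[0,0,0,-0.009,0.004,0,0],[0,0,0,-0.012,0.004,0,0],[0,0,0,-0.012,0.004,0,0],[0,0,0,-0.012,0.004,0,0]]])

```text
clock: 15.05
tcp_pos: [0.6133, 0.0308, 0.1636]
orientation: [0.706, -0.038, 0.706, 0.034]
wrist_force: [1.1, -9.5, -4.1]
finger_gap: 0.0206
```

>>> step_arm(moves=[[[0,0,0,0,0,0,0],[0,0,0,0,-0.005,0,0],[0,0,0,0,-0.01,0,0],[0,0,0,0,-0.014,0,0],[0,0,0,0,-0.019,0,0],[0,0,0,0,-0.024,0,0],[0,0,0,0,-0.029,0,0],[0,0,0,0,-0.034,0,0],[0,0,0,0,-0.039,0,0],[0,0,0,0,-0.042,0,0],[0,0,0,0,-0.042,0,0]]])

```text
clock: 16.15
tcp_pos: [0.6179, -0.0139, 0.1632]
orientation: [0.706, -0.039, 0.706, 0.031]
wrist_force: [0.1, -9.6, -3.4]
finger_gap: 0.0205
```

```bash
python3 -c "
from h import *
T=T_tool();print(T.round(4)); print(np.hypot(*(T[:2,3]-[.6274,-.103])))
im,d,K,W=shot('side'); save('s14',im[130:330,200:360],4)"
```

```text
[[ 8.000e-04 -9.890e-02  9.951e-01  6.179e-01]
 [-1.070e-02  9.950e-01  9.890e-02 -1.390e-02]
 [-9.999e-01 -1.070e-02 -3.000e-04  1.632e-01]
 [ 0.000e+00  0.000e+00  0.000e+00  1.000e+00]]
0.08962480818794905
```

View pics/s14.png

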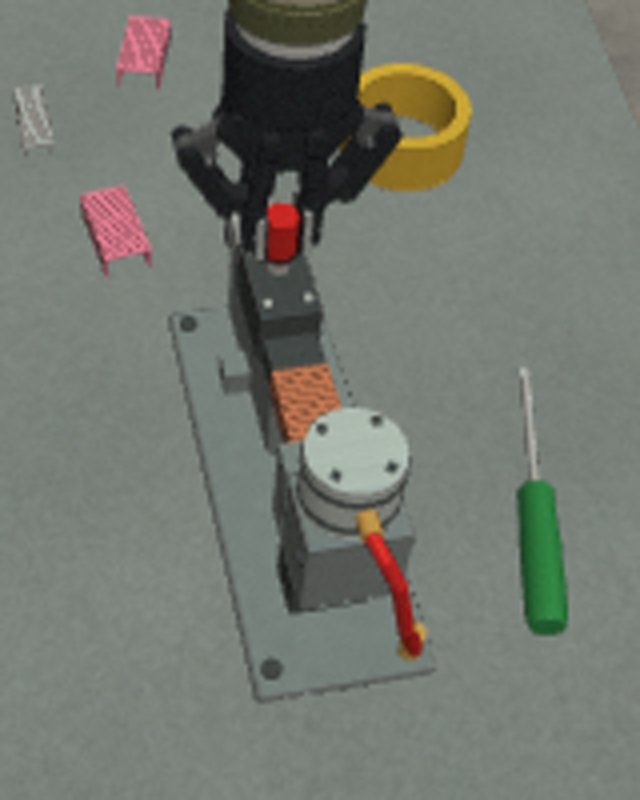

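>>> step_arm(moves=[[[0,0,0,0.0005,0,0,0],[0,0,0,0.001,-0.003,0,0],[0,0,0,0.002,-0.006,0,0],[0,0,0,0.002,-0.009,0,0],[0,0,0,0.002,-0.011,0,0],[0,0,0,0.002,-0.013,0,0],[0,0,0,0.002,-0.013,0,0]]])

```text
clock: 16.9
tcp_pos: [0.6195, -0.029, 0.1609]
orientation: [0.706, -0.04, 0.706, 0.029]
wrist_force: [0.2, -7.9, -2.6]
finger_gap: 0.0205
```

```bash
python3 -c "
from h import *
T=T_tool();print(T.round(4)); print(np.hypot(*(T[:2,3]-[.6274,-.103])))"
```

```text
[[ 6.000e-04 -9.740e-02  9.952e-01  6.195e-01]
 [-1.450e-02  9.951e-01  9.740e-02 -2.900e-02]
 [-9.999e-01 -1.450e-02 -8.000e-04  1.609e-01]
 [ 0.000e+00  0.000e+00  0.000e+00  1.000e+00]]
0.07438034227215506
```

>>> step_arm(moves=[[[0,0,0,0,0.001,0,0],[0,0,0,0,0,0,0],[0,0,0,0,-0.0005,0,0],[0,0,0,0,-0.0005,0,0]]])

```text
clock: 17.3
tcp_pos: [0.6198, -0.0316, 0.1608]
orientation: [0.706, -0.04, 0.706, 0.028]
wrist_force: [-1.0, -7.3, -1.0]
finger_gap: 0.0209
```

>>> step_arm(moves=[[[0,0,0,0,0.001,0,0],[0,0,0,0,0.0005,0,0],[0,0,0,0,0.0005,0,0],[0,0,0,0,0.0005,0,0]]])

```text
clock: 17.7
tcp_pos: [0.6199, -0.0325, 0.1607]
orientation: [0.706, -0.041, 0.706, 0.026]
wrist_force: [-0.2, -5.5, -0.3]
finger_gap: 0.0206
```

>>> step_arm(moves=[[[0,0,0,0,0.0005,0,0],[0,0,0,0,0,0,0],[0,0,0,0,0,0,0],[0,0,0,0,0,0,0]]])

```text
clock: 18.1
tcp_pos: [0.6199, -0.0327, 0.1606]
orientation: [0.706, -0.041, 0.706, 0.026]
wrist_force: [-1.1, -4.8, -0.3]
finger_gap: 0.0207
```

```bash
python3 -c "
from h import *
s=env.get_state();T=T_tool();print(T.round(4)); print(np.hypot(*(T[:2,3]-[.6274,-.103])),s['wrist_force'],s['ft_torque'])"
```

```text
[[ 7.000e-04 -9.510e-02  9.955e-01  6.199e-01]
 [-2.080e-02  9.953e-01  9.510e-02 -3.270e-02]
 [-9.998e-01 -2.080e-02 -1.300e-03  1.606e-01]
 [ 0.000e+00  0.000e+00  0.000e+00  1.000e+00]]
0.07071798326517414 [-1.09952024 -4.80756332 -0.31007558] [-0.36026909  0.16300824  0.14684984]
```

>>> step_arm(moves=[[[0,0,0,0,-0.0005,0,0],[0,0,0,0,-0.001,0,0],[0,0,0,0,-0.0012,0,0],[0,0,0,0,-0.0012,0,0]]])

```text
clock: 18.5
tcp_pos: [0.6199, -0.033, 0.1606]
orientation: [0.706, -0.041, 0.706, 0.027]
wrist_force: [-1.8, 3.8, 0.3]
finger_gap: 0.021
```

The pusher stopped and the force reversed to +3.8 N with no more travel, so the strip is home. Releasing and rising.

>>> step_arm(moves=[[[0,0,0,0,0.0002,0,0],[0,0,0,0,0.0002,0,0.4],[0,0,0,0,0.0002,0,0.6],[0,0,0,0,0,0,0.8],[0,0,0,0,0,0,1],[0,0,0,-0.03,0,0,1],[0,0,0,-0.07,0.0,0,1],[0,0,0,-0.1,0.02,0,1],[0,0,0,-0.1,0.02,0,1],[0,0,0,-0.1,0.02,0,1]]])

```text
clock: 19.5
tcp_pos: [0.6185, -0.0109, 0.2611]
orientation: [0.707, -0.041, 0.706, 0.027]
wrist_force: [0.0, -0.6, -1.2]
finger_gap: 0.0855
```

```bash
bash chk_run.sh w20; python3 - <<'E'
from h import *
im,d,K,W=shot("wrist"); P=cloud(d,K,W); I=im.astype(int)
t=(d>0)&(I[...,0]>110)&(I[...,1]<60)&(I[...,2]<60)&(P[...,2]>.14)&(P[...,1]>-.1); print("knob",P[t].mean(0),np.percentile(P[t][:,2],[50,90]))
k=P[t].mean(0); print("travel",np.hypot(*(k[:2]-[.6273,-.1027])))
im,_=env.read_camera('side'); save('s20',im[130:330,200:360],4)
im,d,K,W=shot('scene'); P=cloud(d,K,W); save('c20',im)
for t in ["narrow_strip","tape_roll","screwdriver","staple_carton"]:
  for r in env.silhouettes("scene",t)[:1]:
    m=r["mask"]&(d>0); print(t,np.median(P[m],0).round(3))
E
```

```text
19.5 [ 0.61853266 -0.01091169  0.26114369] [ 0.0204628  -0.64935171 -1.1797224 ] 0.08546104865263288
TCP s,b -72.51146607634811 0.7393122699684233
rail 297 1.4430636869885625 30.98647815198194 0.1159411881441681
   2 227 -17.23 15.8 -0.72 0.1159
   12 64 -17.73 17.1 -0.32 0.1158
strip 953 14.954913093437899 59.95742302745825 0.11593843249192232
   12 161 -17.7 17.07 -0.32 0.116
   22 220 -17.78 17.15 -0.32 0.1159
   32 204 -17.04 16.11 -0.46 0.116
   42 203 -17.21 16.2 -0.5 0.1159
   52 165 -17.41 16.28 -0.56 0.1159
knob [ 0.61924223 -0.03239503  0.17919282] [0.17923278 0.17996774]
travel 0.07076521937557043
narrow_strip [0.468 0.273 0.014]
tape_roll [0.758 0.232 0.045]
screwdriver [ 0.779 -0.154  0.022]
staple_carton [ 0.313 -0.264  0.052]
```

View pics/w20.png

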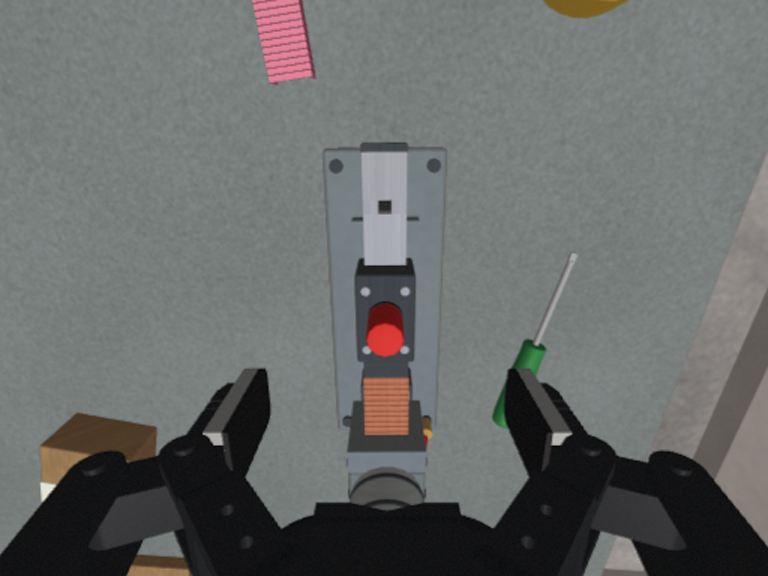

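View pics/s20.png

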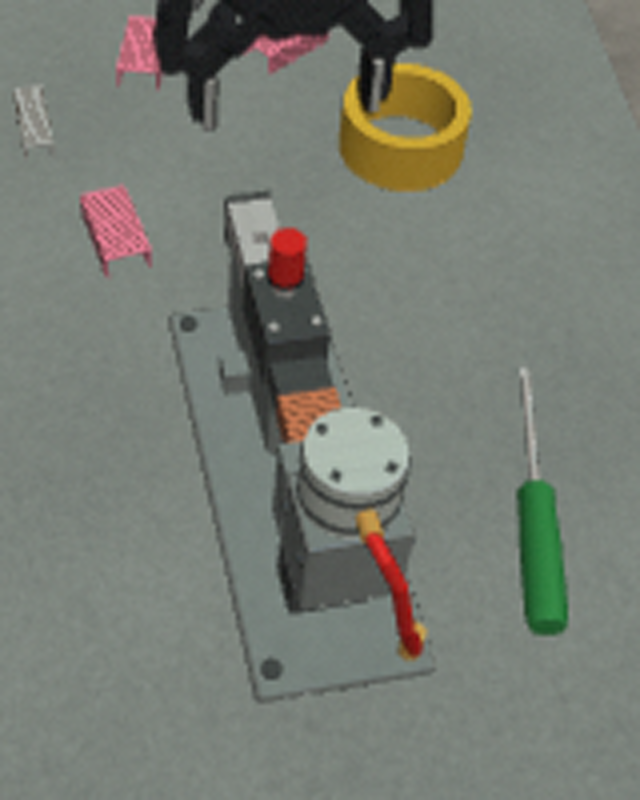

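```bash
python3 -c "
from h import *
print(env.get_state()['wrist_force']); print(env.hand_in())"
```

```text
[ 0.49615252 -0.11860932  0.80795846]
the job is handed in; nothing more can be done
None
```

The stapler is reloaded and the job is handed in at about 20 s on the robot's clock; no verdict was reported.

I pulled the pusher back by the red knob and parked it with its pin in the hole, then set the copper strip astride the rail and released it. After that I lifted the pin and eased the pusher forward by hand until the strip met the stop.

**Last checks:**
- **Pusher:** travel measured about 70.8 mm against the 70 mm expected.
- **Pin:** the knob top is back at its starting height, so the pin is riding on the rail.
- **Strip:** its rear end is at about stapler x = 15 mm, as expected when fully home. It sits about 0.3–0.5 mm off the rail's centre line, with its top 2 mm above the rail.
- **Force at the stop:** the wrist force reversed to only about +4 N with no more travel.

**Mishap and mismatches:**
- On the second approach to the knob the gripper went about 7 mm too low. The fingertips briefly touched the sides of the parked pusher block at about 15 N. I opened and lifted clear, and the pusher stayed parked.
- The narrow strip and tape roll measured within 3 mm of where they started.
- The screwdriver read 8 mm off, and the carton about 0.1 m off. Only a sliver of the carton showed in the first scene view. I put both down to the arm hiding part of them. The side view shows the screwdriver about where it was, but I did not measure the carton again. The arm did not go near either one.

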